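# Refit the handwheel of a connector press and wind the press down

## Robot

A 7-joint arm with a two-finger parallel gripper is mounted at the origin on the work surface. World frame = base frame: x ahead of the robot, y to its left, z up, the work surface at z = 0. Lengths are in m, angles in rad, forces in N, time in s.
With the tool pointing down it reaches from about 0.4 to 0.875 m from the base axis. Payload 19.3 kg.
Tool frame: the origin (TCP) lies midway between the tips of the shut fingers; the grasp point (between the pads) lies 19 mm behind it (bot.pinch_z is the distance from the TCP to the grasp point, in m); z points along the fingers, y is the direction in which the jaws open and shut (so a half turn about z gives the same grasp; the last joint's range is limited). The gripper opens to 85 mm and grips with 20 to 120 N. Pads are 22 mm wide; open, the fingers measure 114 mm over their backs; the gripper's body (76 mm by 85 mm) begins 54 mm behind the grasp point. The pads swing forward as they close: fully open they stand 13 mm farther back than shut.
Start: joints at [1.158, 0.521, -0.036, 1.599, 0.021, 1.021, -0.113], TCP at [0.21, -0.589, 0.231] pointing down, gripper open.
Joint ranges: [-2.91, 2.91], [-0.3, 2.13], [-1.5, 1.42], [0.17, 2.43], [-1.26, 4.41], [0.16, 1.93], [-2.52, 2.52]. Speed limits (rad/s): [1.89, 1.89, 2.39, 2.39, 3.01, 3.01, 3.01].

## Interface

Orientations are given as [roll, pitch, yaw] about the fixed x, y, z axes, in that order (R = Rz(yaw) Ry(pitch) Rx(roll)).
In Python, from workcell import bot gives the robot as it stands. The module is installed in compiled form; this text tells all that it offers.
- The arm moves only by the tool move_arm, never from a script. Its argument "moves" is text: rows parted by semicolons, each of 4 numbers parted by spaces: the shift along the tool's x, y, z in mm, then the turn about the tool's z in rad. In form: dx dy dz yaw; .... A call has exactly 10 rows; each row is the pose to reach, as a shift and turn from the pose commanded when the call began, along the tool's axes at that moment; what a row does not reach only later rows make up. A row lasts 1/12 s, in which the tool goes at most 41.7 mm and 7.16 degrees, less where a joint would pass 70% of its speed; a pose out of reach is approached as far as the arm can. A call with a gripper value outside its range is refused whole. "grip" is the opening, from 0 (shut) to 1 (fully open), set as the call begins (left out, the last holds). The fingers move at their own pace and stop on an object; "grip_force" is the grip in N (left out, the last holds). Time passes only in rows, so rows that repeat a pose let the fingers close, or fill a call up. It gives the time, the measured TCP pose, the force and the opening at its end, in the units of the state.
- bot.observe(): the state, without advancing time (a new reading comes with each control period).
- bot.grab_frame(name): name is "side" or "top" or "wrist"; returns a dict with "frame" (400x640x3 uint8, red, green, blue), "z_map" (400x640 float32, m along the optical axis (not along the pixel's ray), 0 where there is no reading), "K" (3x3 intrinsics, pixels), "eye" and "attitude" of the camera in the world. Camera axes: x right, y up, looking along -z (the intrinsics and any distortion apply to the point x, -y, -z); pixel columns grow to the right and rows downward; lengths in m; the calibration is good to about 2 mm. A picture is of the moment at which its call begins.
- bot.job_done(): hands the job in, once; it reports no verdict.
Trained networks look in a picture, given as the dict that the camera call returned (one of the last four; its "shot" number tells which), for a name from the list of things; names that differ only in an ending like _2 or _b are one class to them, and where a whole thing is asked for, a point or a joint stands for the part that bears it (a point fixed in the world has none). Each returns a list of dicts, best first, with "conf" (0 to 1); they miss things now and then, are a little off and sometimes report something else, mostly with a low value. They report only what shows in the picture. A call takes as long as a camera call. They do not tell look-alikes from the thing itself.
- bot.search_frame(picture, label): "at" ([column, row] in pixels, amid what is visible of it).
- bot.pinpoint(picture, label): "at" ([column, row] in pixels: a listed point, or the origin of a listed thing).
The state is a dict: "clock": time; "qpos": joint angles; "qd": joint speeds; "joint_efforts": joint torques, N m; "position": TCP position; "tool_rot": TCP orientation; "force": force on the tool from outside, world axes, zero at the start; "moment": the same for the moment, N m; "grip_width": finger opening in m.
Only numpy, scipy, OpenCV 4.12 (cv2) and the standard library are available. Lean on these libraries where they do the work, as an engineer would, in place of code of your own. Each camera call takes 0.05 s, during which the arm holds its last target. There are 200 camera calls.

## Task

Get the small screw press ready: take the protective cap off the top of its spindle and put it in the black bin that stands on its own among the things on the bench, then fit the square-bored handwheel (not the spare one with the round bore) on the spindle's square end, fully home on the shoulder. Wind the wheel clockwise, seen from above, until the platen is down on the connector, and leave the wheel on the spindle. Leave everything else where it is and standing.

Things in the scene. Friction and masses are not known exactly. Their poses are not given: they have to be found in the camera images.
- press: Two-column hand screw press fixed to the bench, grey base 130 x 150 x 30 mm, origin at the centre of its underside. Steel columns (18 mm thick, 60 mm either side of the middle along y) carry a bridge 46 x 150 mm, top 135 mm above the bench (nuts to 146 mm). A vertical spindle stands in the middle of it; below, a platen rides on the columns above a black connector on a green board.
- spindle_seat (a point): Centre of the spindle's flat round shoulder (40 mm across, 156 mm above the bench), where the wheel's hub must rest. Above it stands the spindle's square end: 20 x 20 mm, 26 mm tall, top 3 mm chamfered. The point turns with the spindle: its x and y are square to the flats, z up. It does not rise or sink.
- spindle (a joint): Turn of the press's spindle, rad, growing clockwise seen from above. 0: platen right up; 1.3: firm stop, platen down on the connector. It starts between 0 and 0.4, so 0.9 to 1.3 rad (under a quarter turn) is needed. Each rad lowers the platen 6.4 mm. Friction of 0.12 N m holds it where it is left.
- wheel_hub (a point): Centre, half-way up, of the square-bored aluminium handwheel's hub: 36 x 36 mm, 50 mm tall, with a square through bore 21.6 mm wide, parallel to the hub's flats and to x and y. z up; underside flat, 25 mm below. Rim 130 mm across, 14 mm tall; four spokes along x and y, tops 11 mm above the underside. It fits the spindle in any of four quarter turns, with 0.08 rad of play. 0.28 to 0.46 kg.
- wheel_handle (a point): Middle of the black crank handle of the square-bored handwheel: 18 mm thick, upright on the rim at the end of the +x spoke, 57.5 mm from the hub's centre, its top 52 mm above the wheel's underside. Fingers that grip the hub above the spokes, across the two flats facing y, stay clear of it.
- cap_center (a point): Centre, half-way up, of the grey plastic protective cap: a plain round cup upside down, 42 mm across, 38 mm tall, 0.04 kg. At the start it sits loose over the spindle's square end, resting on the shoulder; its cavity is 32 mm deep, the square end in it 26 mm tall.
- bin: The free-standing black open picking bin, fixed to the bench: 110 mm (x) by 160 mm (y), walls 3 mm thick and 60 mm tall, falling to 30 mm over the third towards -y; inner floor 3 mm above the bench. Origin: centre of its underside. The black bins in the row beyond the press are not meant.
- spare_hub (a point): Centre, half-way up, of the spare handwheel's hub: same rim, height and crank handle (57.5 mm out along its x) as the other wheel, but three spokes, a round hub 38 mm across and a round bore. Leave alone.
- meter: Dark handheld multimeter lying on its back, 170 (x) x 84 x 46 mm, origin at the centre of its underside. Leave alone.
- bottle: White upright bottle, 56 mm across, 140 mm tall, origin at the centre of its foot. Leave alone.
- spool: Metal spool of solder standing on its end, 64 mm across, 64 mm tall, origin at the centre of its foot. Leave alone.
- batteries: Black holder with two round cells in line, 118 (x) x 19 x 18 mm, origin at the centre of its underside. Leave alone.
- pliers: Long-nose pliers with pink handles lying flat, about 155 mm long (x, nose to +x), 14 mm tall. Leave alone.
- driver: Screwdriver lying flat, 190 mm long along its x, handle to -x. Leave alone.
Things that resemble listed ones, but are neither listed nor needed, are in the scene too. There is more than one size of the part that bears cap_center; the job needs the middle-sized.

How it is judged:
By the outcome, as a careful person would: the job done as asked, in the order asked, and still so for the second after the job is handed in, with the robot touching nothing.
It also fails if it takes over 64 s, if anything falls off the work surface, if the arm or the gripper's body presses on something with over 40 N, if the wrist force passes 120 N, or if a joint passes its speed limit or range.

## Working session

There is one attempt and no reset: what is moved stays moved. The work goes in short steps, Python scripts to look and compute and a tool call to move; the robot and the scene stay as the last step left them, time stands still between calls to the robot, and variables do not carry over. Pictures are saved under pics/ and viewed, about 8 in all and at most 12, crops included, and the job is handed in when it is done.

Besides the shell and the picture viewer there is one more tool, called after "Call:" in YAML: its name, and indented under it one key for each argument. move_arm: Moves the arm, as the interface text tells. Its arguments: {"type":"object","properties":{"moves":{"type":"string"},"grip":{"type":"number"},"grip_force":{"type":"number"}},"required":["moves"]}

```bash
mkdir -p pics; cat > h.py <<'E'
import numpy as np, cv2
from workcell import bot
from scipy.spatial.transform import Rotation as R
def world(p,u,v,z=None):
    K=p["K"];A=np.array(p["attitude"])
    if A.shape!=(3,3): A=R.from_euler('xyz',A).as_matrix() if A.size==3 else None
    d=A@np.array([(u-K[0][2])/K[0][0],-(v-K[1][2])/K[1][1],-1.])
    e=np.array(p["eye"])
    t=(z-e[2])/d[2] if z is not None else p["z_map"][int(round(v)),int(round(u))]
    return e+t*d
def cloud(p):
    K=p["K"];A=np.array(p["attitude"])
    if A.shape!=(3,3): A=R.from_euler('xyz',A).as_matrix()
    v,u=np.mgrid[:400,:640]
    d=np.stack([(u-K[0][2])/K[0][0],-(v-K[1][2])/K[1][1],-np.ones(u.shape)],-1)*p["z_map"][...,None]
    return d@A.T+np.array(p["eye"])
def save(p,n): cv2.imwrite("pics/"+n,p["frame"][...,::-1])
E
python3 - <<'E'
from h import *
print(bot.observe())
for n in ["top","side"]:
    p=bot.grab_frame(n); save(p,n+".png")
    print(n,p["eye"],p["attitude"],p["K"],[k for k in p])
    for l in ["press","spindle_seat","wheel_hub","wheel_handle","cap_center","bin","spare_hub"]:
        for d in bot.pinpoint(p,l)[:4]:
            print(l,np.round(d["at"]),round(d["conf"],2),np.round(world(p,*d["at"]),3))
E
python3 -c "
import cv2,numpy as np
" 
```

```text
{'clock': 0.0, 'qpos': array([ 1.15775378,  0.52206243, -0.03634562,  1.59999799,  0.02119836,
        1.02111691, -0.11280227]), 'qd': array([ 0.00083506, -0.000972  ,  0.00109505, -0.00152976, -0.00113892,
       -0.0011898 ,  0.00058279]), 'joint_efforts': array([ 1.43435277e-04, -9.27100968e+01,  1.97956681e+00, -3.69936025e+01,
        1.77951925e-02,  8.21324968e-03, -8.35857190e-05]), 'position': array([ 0.20996216, -0.58831031,  0.23069895]), 'tool_rot': array([-3.14039529e+00,  7.58488852e-05,  3.42845114e-01]), 'force': array([0.14771262, 0.41790934, 1.16157746]), 'moment': array([-0.03567315, -0.04456037,  0.01984234]), 'grip_width': 0.08544098651615485}
top [ 0.44322748 -0.00808702  1.57354395] [ 0.06427906 -0.00564835 -1.56323086] [[484.75260089   0.         307.70748017]
 [  0.         484.75260089 188.38664684]
 [  0.           0.           1.        ]] ['frame', 'z_map', 'K', 'eye', 'attitude', 'shot']
press [288. 159.] 0.71 [0.621 0.045 0.142]
wheel_hub [392. 229.] 0.56 [ 0.414 -0.289  0.   ]
wheel_handle [393. 249.] 0.81 [ 0.355 -0.283  0.052]
cap_center [283. 154.]
[... 355 characters left out ...]
37   0.         322.14800351]
 [  0.         513.21500437 201.83249788]
 [  0.           0.           1.        ]] ['frame', 'z_map', 'K', 'eye', 'attitude', 'shot']
press [277. 246.] 0.7 [0.631 0.101 0.038]
press [351. 227.] 0.44 [ 0.449 -0.012  0.044]
spindle_seat [279. 197.] 0.37 [0.627 0.071 0.176]
wheel_hub [376. 181.] 0.62 [ 0.405 -0.266  0.038]
wheel_handle [316. 186.] 0.72 [ 0.595 -0.24   0.013]
wheel_handle [394. 182.] 0.63 [ 0.349 -0.276  0.036]
cap_center [298. 208.] 0.87 [ 0.614 -0.07   0.042]
cap_center [279. 195.] 0.58 [0.628 0.069 0.181]
cap_center [262. 208.] 0.46 [ 0.721 -0.067  0.03 ]
bin [339. 309.] 0.64 [0.438 0.258 0.002]
spare_hub [352. 225.] 0.74 [ 0.448 -0.013  0.049]
```

```bash
python3 - <<'E'
import cv2
a=cv2.imread("pics/top.png")[90:290,130:470]
cv2.imwrite("pics/topc.png",cv2.resize(a,None,fx=2.35,fy=2.35,interpolation=cv2.INTER_CUBIC))
E
```

```text
(no output)
```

View pics/topc.png

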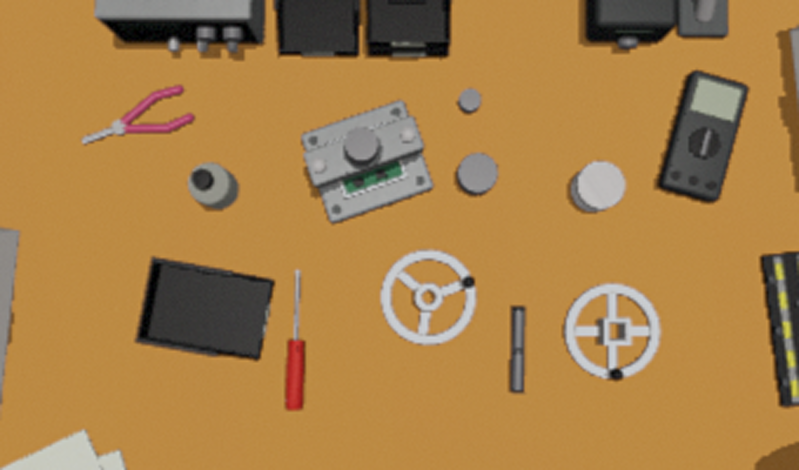

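View pics/side.png

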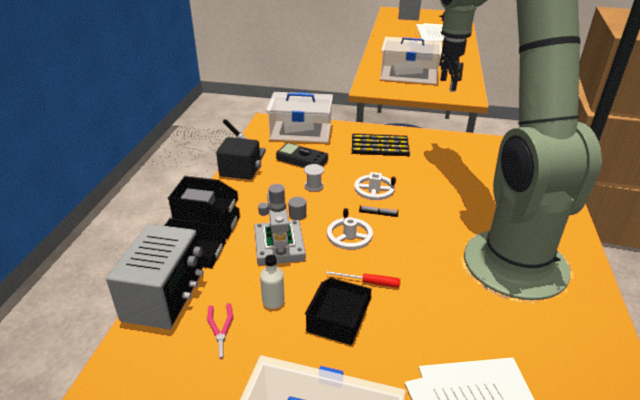

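The top view (crop scale 2.35) shows these candidates:
- **Cap:** the wanted one is on the press spindle at full px (284,152). The look-alikes are the large cap on the bench at (333,164) and the small one at (330,132).
- **Wheel:** the wanted one has four spokes and a square hub at (392,231). The spare has three spokes and is at (312,216).
- **Bin:** the free-standing one is at (219,221). The row bins at (265,100) and (303,100) are not meant.

The side view agrees. Next I measure from depth.

```bash
python3 - <<'E'
from h import *
for n in ["top","side"]:
    p=bot.grab_frame(n); W=cloud(p)
    def reg(c,r,z0,z1):
        m=(np.hypot(W[...,0]-c[0],W[...,1]-c[1])<r)&(W[...,2]>z0)&(W[...,2]<z1)&(p["z_map"]>0)
        return W[m]
    def rect(P):
        (c,s,a)=cv2.minAreaRect(P[:,:2].astype(np.float32)); return np.round(c,4),np.round(s,4),round(np.radians(a),3)
    bench=W[(abs(W[...,0]-.45)<.1)&(abs(W[...,1]-.1)<.03)]; print(n,"bench",np.median(bench[:,2]))
    P=reg((.628,.055),.05,.18,.21); print("cap",len(P),P.mean(0).round(4),rect(P))
    c,r=cv2.minEnclosingCircle(P[:,:2].astype(np.float32)); print("circ",c,r)
    P=reg((.628,.055),.12,.015,.045); print("base",len(P),rect(P))
    P=reg((.628,.055),.1,.12,.15); print("bridge",len(P),rect(P))
    P=reg((.41,-.285),.03,.035,.065); print("hub",len(P),P.mean(0).round(4),P[:,2].min(),rect(P))
    P=reg((.41,-.285),.085,.006,.07); c,r=cv2.minEnclosingCircle(P[:,:2].astype(np.float32)); print("rim",len(P),c,r)
    P=reg((.355,-.283),.03,.035,.065); print("handle",len(P),P.mean(0).round(4) if len(P) else 0)
    P=reg((.437,.268),.13,.02,.08); print("bin",len(P),rect(P),P[:,2].max())
E
python3 - <<'E'
import cv2,numpy as np
a=cv2.imread("pics/top.png")
b=cv2.resize(a[195:265,355:430],(560,522),interpolation=cv2.INTER_CUBIC)
c=cv2.resize(a[120:190,245:345],(240,168),interpolation=cv2.INTER_CUBIC)
o=np.zeros((522,800,3),np.uint8);o[:,:560]=b;o[:168,560:]=c
cv2.imwrite("pics/whe.png",o)
E
```

```text
top bench 3.456119184830353e-05
cap 170 [0.6387 0.0554 0.1937] (array([0.639 , 0.0557]), array([0.0402, 0.0397]), np.float64(1.041))
circ (0.6393002867698669, 0.05607401207089424) 0.02094610594213009
base 1064 (array([0.6398, 0.0561]), array([0.1319, 0.1498]), np.float64(0.346))
bridge 619 (array([0.6394, 0.056 ]), array([0.0471, 0.1491]), np.float64(0.348))
hub 97 [ 0.4112 -0.2803  0.0476] 0.035186578385450806 (array([ 0.4109, -0.2807]), array([0.0348, 0.0357]), np.float64(0.005))
rim 809 (0.4094723165035248, -0.2829667627811432) 0.0835503488779068
handle 26 [ 0.3531 -0.2803  0.0487]
bin 421 (array([0.4312, 0.2466]), array([0.2084, 0.1161]), np.float64(1.405)) 0.06978153121723807
side bench 0.0006383953112210072
cap 188 [0.6365 0.0618 0.1918] (array([0.6381, 0.0564]), array([0.039 , 0.0456]), np.float64(0.219))
circ (0.6369336247444153, 0.05626371130347252) 0.023003220558166504
base 1302 (array([0.6435, 0.0417]), array([0.1298, 0.1876]), np.float64(0.339))
bridge 448 (array([0.6366, 0.0606]), array([0.0462, 0.1499]), np.float64(0.342))
hub 115 [ 0.409  -0.278   0.0457] 0.0353457075181951 (array([ 0.4084, -0.2798]), array([0.0464, 0.0352]), np.float64(1.524))
rim 667 (0.41986969113349915, -0.27914124727249146) 0.07596337050199509
handle 30 [ 0.3519 -0.2776  0.0463]
bin 1399 (array([0.4308, 0.2481]), array([0.2125, 0.1176]), np.float64(1.404)) 0.06492780217176475
```

View pics/whe.png

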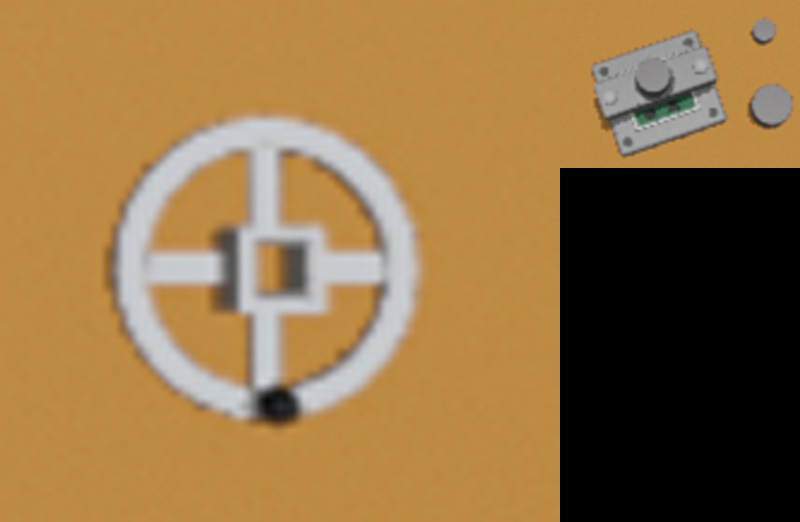

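The close crop confirms the four-spoke wheel with a square bore, its handle towards -x (wheel yaw ≈ π). The cap sits on the press spindle. Press centre is (0.639, 0.056) with yaw 0.346, and the cap top at z 0.194 matches what it should be. I'm moving above the cap.

Call:
move_arm:
  moves: "620 -462 0 0;620 -462 0 0;620 -462 0 0;620 -462 0 0;620 -462 0 0;620 -462 0 0;620 -462 0 0;620 -462 0 0;620 -462 0 0;620 -462 0 0"
  grip: 1

```text
clock: 1.73
position: [0.4418, -0.2401, 0.2316]
tool_rot: [3.141, -0.0, 0.343]
force: [1.4, -0.7, 0.6]
grip_width: 0.0852
```

Call:
move_arm:
  moves: "280 -209 0 0;280 -209 0 0;280 -209 0 0;280 -209 0 0;280 -209 0 0;280 -209 0 0;280 -209 0 0;280 -209 0 0;280 -209 0 0;280 -209 0 0"

```text
clock: 2.57
position: [0.6357, 0.0541, 0.2307]
tool_rot: [-3.14, -0.001, 0.348]
force: [0.2, 0.0, 0.3]
grip_width: 0.0852
```

```bash
cat >> h.py <<'E'
def go(x,y,z,yaw=None):
    s=bot.observe(); r=s["tool_rot"]; M=R.from_euler('xyz',r).as_matrix()
    d=M.T@(np.array([x,y,z])-s["position"])*1000
    w=0 if yaw is None else -(yaw-r[2])
    print("at",s["position"].round(4),"yaw",r[2].round(4),"q7",s["qpos"][6].round(3),"F",s["force"].round(1),"M",s["moment"].round(2),"-> d",d.round(1),"yaw",round(w,3))
E
python3 - <<'E'
from h import *
go(.639,.056,.163)
p=bot.grab_frame("wrist"); save(p,"w1.png"); W=cloud(p)
print(p["eye"],p["attitude"])
m=(W[...,2]>.187)&(W[...,2]<.2)&(np.hypot(W[...,0]-.639,W[...,1]-.056)<.04)
P=W[m]; print(len(P)); print(P.mean(0),cv2.minEnclosingCircle(P[:,:2].astype(np.float32)))
E
```

```text
at [0.6357 0.0541 0.2307] yaw 0.348 q7 -1.514 F [0.2 0.  0.3] M [ 0.03 -0.    0.06] -> d [ 3.7 -0.5 67.7] yaw 0
[0.71095617 0.08185421 0.37345988] [-0.31753769  0.0014109  -1.22213728]
4002
[0.64111889 0.05671109 0.19386557] ((0.6397888660430908, 0.05610008165240288), 0.02110634371638298)
```

Call:
move_arm:
  moves: "4 0 10 0;4 0 25 0;4 0 42 0;4 0 57 0;4 0 66 0;4 0 68 0;4 0 68 0;4 0 68 0;4 0 68 0;4 0 68 0"

```text
clock: 3.45
position: [0.6386, 0.0504, 0.1641]
tool_rot: [3.141, -0.001, 0.343]
force: [0.1, -0.6, -0.8]
grip_width: 0.0854
```

Call:
move_arm:
  moves: "0 0 0 0;0 0 0 0;0 0 0 0;0 0 0 0;0 0 0 0;0 0 0 0;0 0 0 0;0 0 0 0;0 0 0 0;0 0 0 0"
  grip: 0.3
  grip_force: 25

```text
clock: 4.28
position: [0.6382, 0.0518, 0.1638]
tool_rot: [-3.14, -0.001, 0.344]
force: [-2.8, 5.2, 7.1]
grip_width: 0.0415
```

Call:
move_arm:
  moves: "0 0 -10 0;0 0 -30 0;0 0 -55 0;0 0 -60 0;-6 -14 -60 0;-18 -42 -60 0;-33 -78 -60 0;-49 -114 -60 0;-65 -150 -60 0;-81 -186 -60 0"

```text
clock: 5.12
position: [0.498, 0.1993, 0.2232]
tool_rot: [3.142, -0.0, 0.342]
force: [0.9, 0.7, -0.8]
grip_width: 0.0419
```

```bash
python3 - <<'E'
from h import *
go(.438,.268,.225)
E
```

```text
at [0.498  0.1993 0.2232] yaw 0.3425 q7 -1.85 F [ 0.9  0.7 -0.8] M [ 0.05 -0.04 -0.01] -> d [-33.5 -84.9  -1.8] yaw 0
```

Call:
move_arm:
  moves: "-13 -33 0 0;-25 -64 0 0;-33 -83 0 0;-33 -83 10 0;-33 -83 40 0;-33 -83 80 0;-33 -83 120 0;-33 -83 155 0;-33 -83 180 0;-33 -83 192 0"

```text
clock: 5.95
position: [0.4393, 0.2642, 0.0278]
tool_rot: [3.141, 0.004, 0.343]
force: [-0.8, 0.1, -0.6]
grip_width: 0.0414
```

```bash
python3 - <<'E'
from h import *
go(.438,.268,.03)
p=bot.grab_frame("side"); cv2.imwrite("pics/s2.png",cv2.resize(p["frame"][170:390,180:460,::-1],None,fx=2.5,fy=2.5))
E
```

```text
at [0.4393 0.2642 0.0278] yaw 0.3428 q7 -2.157 F [-0.8  0.1 -0.6] M [-0.02  0.04 -0.03] -> d [ 0.1 -4.  -2.2] yaw 0
```

View pics/s2.png

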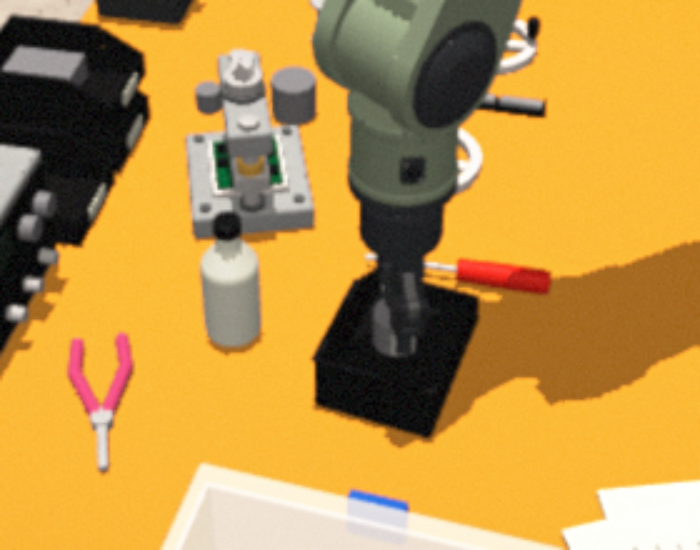

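The picture shows the cap held inside the black bin at (400,330), and the spindle's square end bare at (240,65). I'll lower a little, release and rise.

Call:
move_arm:
  moves: "0 -3 4 0;0 -3 8 0;0 -3 10 0;0 -3 10 0;0 -3 10 0;0 -3 10 0;0 -3 10 0;0 -3 10 0;0 -3 10 0;0 -3 10 0"

```text
clock: 6.83
position: [0.4395, 0.2683, 0.0214]
tool_rot: [-3.142, -0.0, 0.343]
force: [-0.7, 1.0, -0.4]
grip_width: 0.0418
```

Call:
move_arm:
  moves: "0 0 0 0;0 0 0 0;0 0 0 0;0 0 0 0;0 0 -20 0;0 0 -60 0;0 0 -100 0;0 0 -140 0;0 0 -180 0;0 0 -210 0"
  grip: 0.75

```text
clock: 7.67
position: [0.4396, 0.2685, 0.2347]
tool_rot: [-3.141, -0.002, 0.343]
force: [0.5, 0.1, 0.9]
grip_width: 0.064
```

```bash
python3 - <<'E'
from h import *
go(.6,.056,.26)
p=bot.grab_frame("top"); W=cloud(p)
o=cv2.resize(p["frame"][110:260,180:350,::-1],(680,600),interpolation=cv2.INTER_CUBIC); cv2.imwrite("pics/t2.png",o)
m=(W[...,2]>.172)&(W[...,2]<.19)&(np.hypot(W[...,0]-.6395,W[...,1]-.056)<.03); P=W[m]
print(len(P), cv2.minAreaRect(P[:,:2].astype(np.float32)))
for d in bot.pinpoint(p,"cap_center"): print(d, world(p,*d["at"]))
for d in bot.pinpoint(p,"spindle_seat"): print(d, world(p,*d["at"]))
E
```

```text
at [0.4396 0.2685 0.2347] yaw 0.3428 q7 -2.028 F [0.5 0.1 0.9] M [ 0.07 -0.01 -0.01] -> d [ 79.6 254.  -25.3] yaw 0
50 ((0.6391343474388123, 0.05550486221909523), (0.020674925297498703, 0.018942831084132195), 14.218841552734375)
{'at': [215.2, 222.1], 'conf': 0.52} [0.43317511 0.2751687  0.03816617]
{'at': [332.5, 160.2], 'conf': 0.48} [ 0.63088297 -0.0934859   0.05333622]
{'at': [326.9, 132.3], 'conf': 0.4} [ 0.72434363 -0.07651905  0.02728739]
{'at': [221.4, 220.4], 'conf': 0.16} [0.43868111 0.25545114 0.0397339 ]
{'at': [283.8, 152.9], 'conf': 0.71} [0.63532683 0.05467513 0.18001924]
{'at': [256.8, 235.2], 'conf': 0.43} [0.39272185 0.14409628 0.03061959]
```

View pics/t2.png

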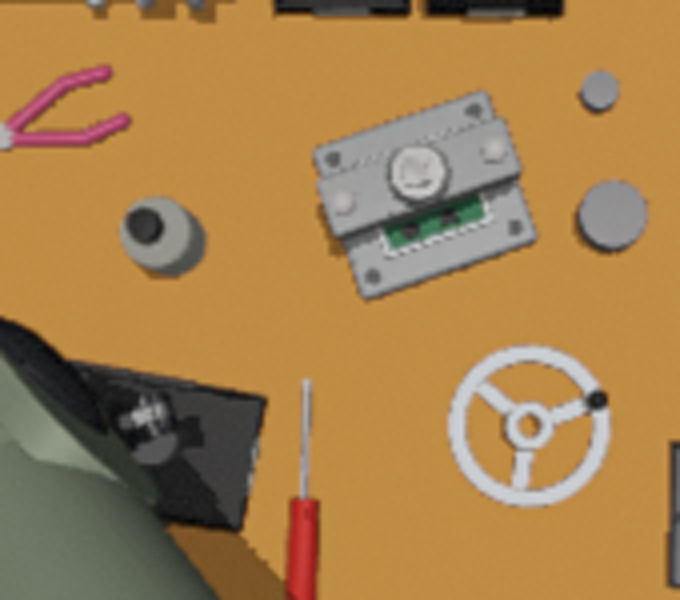

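The cap is in the bin (top at z 0.038, so it rests on the floor). Next is a wrist look at the square end on the way to the wheel.

Call:
move_arm:
  moves: "13 36 -20 0;25 71 -40 0;38 107 -40 0;52 142 -40 0;65 178 -40 0;78 214 -40 0;91 250 -40 0;101 280 -40 0;101 280 -40 0;101 280 -40 0"
  grip: 1

```text
clock: 8.65
position: [0.6288, 0.0367, 0.2693]
tool_rot: [-3.141, 0.003, 0.34]
force: [-0.4, 1.7, 0.0]
grip_width: 0.0857
```

```bash
python3 - <<'E'
from h import *
go(.41,-.28,.2,0)
p=bot.grab_frame("wrist"); save(p,"w2.png"); W=cloud(p)
m=(abs(W[...,2]-.182)<.004)&(np.hypot(W[...,0]-.6395,W[...,1]-.056)<.03); P=W[m]
v,u=np.where(m); print(len(P), cv2.minAreaRect(P[:,:2].astype(np.float32)),P.mean(0),u.mean(),v.mean())
m=(abs(W[...,2]-.156)<.004)&(np.hypot(W[...,0]-.6395,W[...,1]-.056)<.03);print(m.sum(),W[m].mean(0),cv2.minEnclosingCircle(W[m][:,:2].astype(np.float32)))
m=(abs(W[...,2]-.135)<.003)&(np.hypot(W[...,0]-.6395,W[...,1]-.056)<.1);print(m.sum(),cv2.minAreaRect(W[m][:,:2].astype(np.float32)))
E
```

```text
at [0.6288 0.0367 0.2693] yaw 0.34 q7 -1.481 F [-0.4  1.7  0. ] M [ 0.09  0.01 -0.03] -> d [-311.7  225.6   70. ] yaw 0.34
790 ((0.6396436095237732, 0.05610475689172745), (0.020455975085496902, 0.020009223371744156), 7.876555442810059) [0.64030826 0.05626209 0.18131944] 304.49367088607596 182.91518987341772
1102 [0.64421667 0.05690598 0.15608814] ((0.6396036744117737, 0.05607844889163971), 0.020113889127969742)
5899 ((0.6400350332260132, 0.0562124103307724), (0.045907650142908096, 0.14949879050254822), 19.39191246032715)
```

View pics/w2.png

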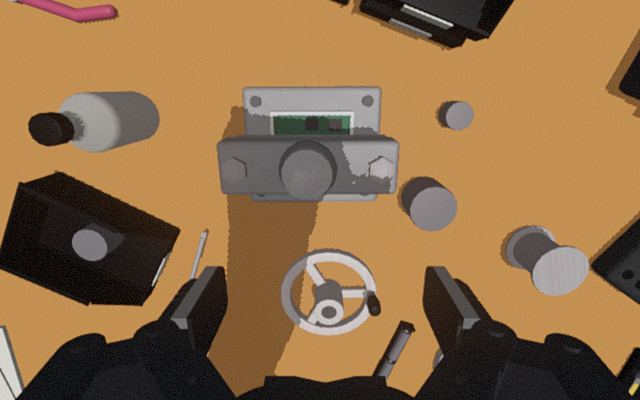

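```bash
cat > sq.py <<'E'
from h import *
def sq(P):
    Q=P[:,:2]-np.array([.6396,.0561]); best=[]
    for a in np.arange(0,np.pi/2,.005):
        r=Q@np.array([[np.cos(a),-np.sin(a)],[np.sin(a),np.cos(a)]])
        e=np.percentile(r,[.5,99.5],axis=0); best.append((np.prod(e[1]-e[0]),a,(e[1]-e[0]).round(4),e.mean(0).round(4)))
    return min(best,key=lambda t:t[0])
if __name__=="__main__":
  for n in ["wrist","top"]:
    for i in range(2):
        p=bot.grab_frame(n); W=cloud(p)
        for lo,hi in [(.162,.186),(.162,.177),(.177,.186)]:
            m=(W[...,2]>lo)&(W[...,2]<hi)&(np.hypot(W[...,0]-.6395,W[...,1]-.056)<.022)
            if m.sum()>20: print(n,lo,m.sum(),sq(W[m]))
        if i==0:
            m=(W[...,2]>.16)&(W[...,2]<.186)&(np.hypot(W[...,0]-.6395,W[...,1]-.056)<.022); v,u=np.where(m)
            c=p["frame"][v.min()-12:v.max()+12,u.min()-12:u.max()+12,::-1]
            c=cv2.normalize(c,None,0,255,cv2.NORM_MINMAX); cv2.imwrite("pics/sq_%s.png"%n,cv2.resize(c,(390,390),interpolation=cv2.INTER_CUBIC))
  cv2.imwrite("pics/sq.png",np.hstack([cv2.imread("pics/sq_wrist.png"),cv2.imread("pics/sq_top.png")]))
E
python3 sq.py
```

```text
wrist 0.162 918 (np.float64(0.0003981077558996631), np.float64(0.14), array([0.0202, 0.0197]), array([0.    , 0.0001]))
wrist 0.162 127 (np.float64(1.0952880435691048e-05), np.float64(0.14), array([0.0006, 0.0193]), array([0.0098, 0.0003]))
wrist 0.177 791 (np.float64(0.0003951099311210548), np.float64(0.13), array([0.0201, 0.0197]), array([-0.0001, -0.    ]))
wrist 0.162 925 (np.float64(0.00039598157695958086), np.float64(0.14), array([0.02  , 0.0198]), array([0.0001, 0.    ]))
wrist 0.162 136 (np.float64(1.4626318403152928e-05), np.float64(0.14), array([0.0007, 0.0198]), array([ 0.0098, -0.    ]))
wrist 0.177 789 (np.float64(0.00039411366840069474), np.float64(0.14), array([0.02  , 0.0197]), array([0., 0.]))Traceback (most recent call last):
  File "sq.py", line 17, in <module>
    c=p["frame"][v.min()-12:v.max()+12,u.min()-12:u.max()+12,::-1]
                 ~~~~~^^
    return umr_minimum(a, axis, None, out, keepdims, initial, where)
ValueError: zero-size array to reduction operation minimum which has no identity
```

The square end measures 20×20 mm at yaw 0.14, centred at (0.6396, 0.0561). The centre matches the shoulder and the bridge. The wrist view showed the cap in the bin at (90,243) and the bare spindle at (307,172). Next, over to the wheel at tool yaw 0.

Call:
move_arm:
  moves: "-31 22 0 0.03;-62 45 0 0.07;-93 67 0 0.10;-124 90 0 0.14;-156 113 10 0.17;-187 136 20 0.21;-218 158 30 0.25;-249 181 40 0.28;-280 203 50 0.31;-312 226 60 0.34"
  grip: 1

```text
clock: 9.68
position: [0.4098, -0.2795, 0.2112]
tool_rot: [3.141, -0.001, 0.003]
force: [0.9, -1.1, 0.5]
grip_width: 0.0849
```

```bash
cat > wh.py <<'E'
from h import *
c0=np.array([.4105,-.2803])
p=bot.grab_frame("wrist"); W=cloud(p); save(p,"w3.png")
D=np.hypot(W[...,0]-c0[0],W[...,1]-c0[1])
def box(P,c):
    Q=P[:,:2]-c; b=[]
    for a in np.arange(-.4,.4,.005):
        r=Q@np.array([[np.cos(a),-np.sin(a)],[np.sin(a),np.cos(a)]]); e=np.percentile(r,[.5,99.5],axis=0)
        b.append((np.prod(e[1]-e[0]),a,(e[1]-e[0]).round(4),(c+e.mean(0)).round(4)))
    return min(b,key=lambda t:t[0])
P=W[(D<.03)&(abs(W[...,2]-.05)<.003)]; print("hubtop",len(P),box(P,c0),P[:,2].mean())
P=W[(D>.04)&(D<.075)&(abs(W[...,2]-.052)<.005)]; print("handle",len(P),P.mean(0).round(4) if len(P) else "")
P=W[(D>.045)&(D<.08)&(abs(W[...,2]-.014)<.003)]; print("rim",len(P),cv2.minEnclosingCircle(P[:,:2].astype(np.float32)))
go(.411,-.2805,.016,0)
E
python3 wh.py
```

```text
hubtop 1009 (np.float64(0.0012770073320002196), np.float64(0.015000000000000346), array([0.0362, 0.0353]), array([ 0.4099, -0.2811])) 0.04990729834592676
handle 200 [ 0.3537 -0.2818  0.0503]
rim 4557 ((0.41003942489624023, -0.28128954768180847), 0.06489960849285126)
at [ 0.4043 -0.2856  0.2095] yaw -0.0065 q7 -1.109 F [-9.3 -9.7 -2.8] M [-0.43  0.46  0.02] -> d [  7.3  -5.4 193.4] yaw -0.006
```

Call:
move_arm:
  moves: "0 0 10 -0.01;0 0 35 -0.01;0 0 65 -0.01;0 0 95 -0.01;0 0 110 -0.01;0 0 115 -0.01;0 0 115 -0.01;0 0 115 -0.01;0 0 115 -0.01;0 0 115 -0.01"

```text
clock: 10.57
position: [0.4115, -0.2794, 0.0974]
tool_rot: [3.141, -0.002, 0.013]
force: [-0.3, -0.8, 1.2]
grip_width: 0.0854
```

```bash
python3 -c "
from h import *
go(.4101,-.2812,.016,.01)"
```

```text
at [ 0.4115 -0.2794  0.0974] yaw 0.013 q7 -1.128 F [-0.3 -0.8  1.2] M [-0.02 -0.01 -0.01] -> d [-1.5  1.7 81.4] yaw 0.003
```

Call:
move_arm:
  moves: "-1 2 10 0;-1 2 30 0;-1 2 52 0;-1 2 70 0;-1 2 78 0;-1 2 79 0;-1 2 79 0;-1 2 79 0;-1 2 79 0;-1 2 79 0"

```text
clock: 11.4
position: [0.4103, -0.2815, 0.0181]
tool_rot: [3.141, -0.001, 0.013]
force: [0.5, -0.2, 0.7]
grip_width: 0.0852
```

Call:
move_arm:
  moves: "0 0 0 0;0 0 0 0;0 0 0 0;0 0 0 0;0 0 0 0;0 0 0 0;0 0 0 0;0 0 0 0;0 0 0 0;0 0 0 0"
  grip: 0
  grip_force: 70

```text
clock: 12.23
position: [0.41, -0.2812, 0.0176]
tool_rot: [3.141, -0.0, 0.013]
force: [-1.2, 1.1, 8.1]
grip_width: 0.0349
```

```bash
python3 -c "
from h import *
go(.6396,.0561,.25,1.711);print(bot.observe()['grip_width'])"
```

```text
at [ 0.41   -0.2812  0.0176] yaw 0.0127 q7 -1.14 F [-1.2  1.1  8.1] M [ 0.3   0.29 -0.02] -> d [ 234.  -334.4 -232.4] yaw -1.698
0.03485613483856591
```

Call:
move_arm:
  moves: "0 0 -8 0;0 0 -28 0;0 0 -55 0;0 0 -85 0;0 0 -115 -0.05;0 0 -145 -0.13;0 0 -175 -0.23;0 0 -200 -0.34;0 0 -222 -0.46;0 0 -232 -0.58"

```text
clock: 13.07
position: [0.4102, -0.2815, 0.2525]
tool_rot: [3.139, -0.001, 0.599]
force: [-0.0, -0.3, -2.6]
grip_width: 0.0351
```

```bash
python3 -c "
from h import *
go(.6396,.0561,.25,1.711);print(bot.observe()['grip_width'])"
```

```text
at [ 0.4102 -0.2815  0.2525] yaw 0.5985 q7 -0.566 F [-0.  -0.3 -2.6] M [-0.01 -0.04 -0.01] -> d [ 379.7 -149.7    2.4] yaw -1.112
0.03510302873044448
```

Call:
move_arm:
  moves: "12 -5 0 -0.04;38 -15 0 -0.12;72 -28 0 -0.22;108 -43 0 -0.33;144 -57 0 -0.44;180 -71 0 -0.55;216 -85 0 -0.66;250 -99 0 -0.76;280 -110 0 -0.86;305 -120 0 -0.94"

```text
clock: 13.9
position: [0.5963, -0.0083, 0.2489]
tool_rot: [-3.141, -0.001, 1.539]
force: [0.3, -0.6, -3.5]
grip_width: 0.0355
```

```bash
python3 -c "
from h import *
go(.6396,.0561,.25,1.711);print(bot.observe()['grip_width'])"
```

```text
at [ 0.5963 -0.0083  0.2489] yaw 1.5387 q7 -0.337 F [ 0.3 -0.6 -3.5] M [-0.03 -0.05 -0.  ] -> d [65.8 41.2 -1.1] yaw -0.172
0.03547423717919359
```

Call:
move_arm:
  moves: "16 10 0 -0.05;36 22 0 -0.10;54 34 0 -0.15;64 40 0 -0.172;66 41 0 -0.172;66 41 8 -0.172;66 41 20 -0.172;66 41 30 -0.172;66 41 34 -0.172;66 41 34 -0.172"

```text
clock: 14.73
position: [0.6384, 0.0522, 0.2137]
tool_rot: [-3.139, 0.0, 1.704]
force: [0.1, -0.4, -2.7]
grip_width: 0.0354
```

Call:
move_arm:
  moves: "0 0 0 0;0 0 0 0;0 0 0 0;0 0 0 0;0 0 0 0;0 0 0 0;0 0 0 0;0 0 0 0;0 0 0 0;0 0 0 0"

```text
clock: 15.57
position: [0.6393, 0.0531, 0.2153]
tool_rot: [3.142, -0.0, 1.705]
force: [-0.4, -0.0, -3.6]
grip_width: 0.0351
```

```bash
python3 - <<'E'
from h import *
go(.6396,.0561,.1736,1.711)
p=bot.grab_frame("wrist"); save(p,"w4.png"); W=cloud(p)
D=np.hypot(W[...,0]-.6396,W[...,1]-.0561)
P=W[(D<.08)&(D>.03)&(W[...,2]>.195)&(W[...,2]<.225)]
print(len(P),np.histogram(P[:,2],bins=6))
q=W[(D<.028)&(W[...,2]>.23)&(W[...,2]<.26)]
print("hub?",len(q),q.mean(0) if len(q) else 0)
q=W[(D>.04)&(D<.075)&(W[...,2]>.24)&(W[...,2]<.26)]; print("handle?",len(q),q.mean(0) if len(q) else 0)
from scipy.optimize import least_squares
R0=P[abs(P[:,2]-np.percentile(P[:,2],90))<.004]
print(cv2.minEnclosingCircle(R0[:,:2].astype(np.float32)))
E
```

```text
at [0.6393 0.0531 0.2153] yaw 1.7047 q7 -0.3 F [-0.4 -0.  -3.6] M [-0.02  0.04  0.01] -> d [ 2.9  0.7 41.7] yaw -0.006
20701 (array([  293,   877,  5989, 13273,   152,   117]), array([0.19711046, 0.2017465 , 0.20638255, 0.21101859, 0.21565464,
       0.22029068, 0.22492673]))
hub? 10874 [0.63872231 0.05747562 0.24518295]
handle? 2 [0.59948522 0.05466308 0.25911264]
((0.638627290725708, 0.05397341400384903), 0.06512994319200516)
```

View pics/w4.png

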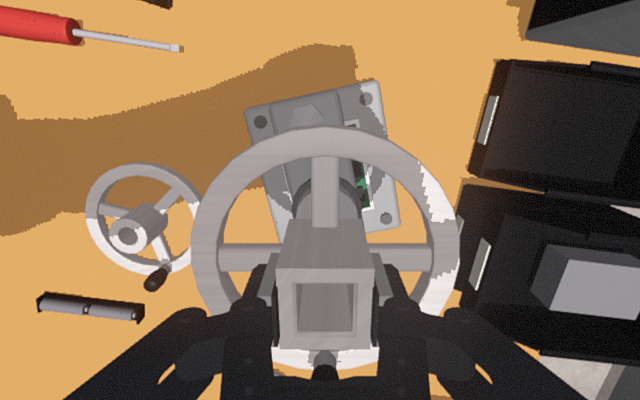

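Call:
move_arm:
  moves: "1 1 0 -0.006;2 1 0 -0.006;2.5 1 2 -0.006;2.5 1 5 -0.006;2.5 1 8 -0.006;2.5 1 11 -0.006;2.5 1 14 -0.006;2.5 1 17 -0.006;2.5 1 19 -0.006;2.5 1 19 -0.006"

```text
clock: 16.45
position: [0.6397, 0.0557, 0.1957]
tool_rot: [-3.141, -0.0, 1.711]
force: [0.1, -0.7, -3.5]
grip_width: 0.0351
```

```bash
python3 -c "
from h import *
go(.6396,.0561,.1736,1.711)"
```

```text
at [0.6397 0.0557 0.1957] yaw 1.7108 q7 -0.308 F [ 0.1 -0.7 -3.5] M [-0.04  0.04 -0.01] -> d [ 0.5 -0.  22.1] yaw -0.0
```

Call:
move_arm:
  moves: "0 0 1 0;0 0 3 0;0 0 5 0;0 0 7 0;0 0 9 0;0 0 11 0;0 0 13 0;0 0 14 0;0 0 14 0;0 0 14 0"

```text
clock: 17.28
position: [0.6399, 0.0557, 0.1823]
tool_rot: [-3.142, -0.0, 1.711]
force: [-0.6, -0.7, -3.0]
grip_width: 0.0354
```

```bash
python3 -c "
from h import *
go(.6396,.0561,.1736,1.711)"
```

```text
at [0.6399 0.0557 0.1823] yaw 1.7107 q7 -0.316 F [-0.6 -0.7 -3. ] M [-0.01 -0.03 -0.06] -> d [ 0.4 -0.3  8.7] yaw -0.0
```

Sliding down freely, with 8.7 mm left.

Call:
move_arm:
  moves: "0 0 1.5 0;0 0 3 0;0 0 4.5 0;0 0 6 0;0 0 7 0;0 0 8 0;0 0 8.5 0;0 0 9 0;0 0 9 0;0 0 9 0"

```text
clock: 18.12
position: [0.6399, 0.0557, 0.1737]
tool_rot: [3.141, 0.0, 1.711]
force: [-3.3, -1.1, 5.4]
grip_width: 0.0349
```

```bash
python3 -c "
from h import *
go(.6396,.0561,.1736,1.711)"
```

```text
at [0.6399 0.0557 0.1737] yaw 1.7107 q7 -0.321 F [-3.3 -1.1  5.4] M [-0.18  0.81 -0.  ] -> d [ 0.4 -0.3  0.1] yaw -0.0
```

The wheel is home: z matches 0.1736 and contact force has come up. Now winding clockwise.

Call:
move_arm:
  moves: "0 0 0 0.04;0 0 0 0.12;0 0 0 0.21;0 0 0 0.30;0 0 0 0.39;0 0 0 0.48;0 0 0 0.57;0 0 0 0.66;0 0 0 0.74;0 0 0 0.80"

```text
clock: 18.95
position: [0.6399, 0.0552, 0.1736]
tool_rot: [3.141, 0.001, 0.906]
force: [-3.3, -2.0, 5.9]
grip_width: 0.0348
```

```bash
python3 -c "
from h import *
go(.6396,.0561,.1736,1.711)"
```

```text
at [0.6399 0.0552 0.1736] yaw 0.9061 q7 -1.015 F [-3.3 -2.   5.9] M [-0.63  0.93  0.12] -> d [ 0.5 -0.7  0. ] yaw -0.805
```

Call:
move_arm:
  moves: "0 0 0 0.03;0 0 0 0.06;0 0 0 0.09;0 0 0 0.12;0 0 0 0.15;0 0 0 0.18;0 0 0 0.21;0 0 0 0.24;0 0 0 0.26;0 0 0 0.26"

```text
clock: 19.78
position: [0.6398, 0.0553, 0.1736]
tool_rot: [3.141, 0.001, 0.649]
force: [-3.8, -2.7, 5.0]
grip_width: 0.035
```

```bash
python3 -c "
from h import *
go(.6396,.0561,.1736,1.711)"
```

```text
at [0.6398 0.0553 0.1736] yaw 0.6492 q7 -1.235 F [-3.8 -2.7  5. ] M [-0.61  1.08  0.05] -> d [ 0.3 -0.7  0. ] yaw -1.062
```

Call:
move_arm:
  moves: "0 0 0 0.01;0 0 0 0.02;0 0 0 0.03;0 0 0 0.04;0 0 0 0.05;0 0 0 0.06;0 0 0 0.07;0 0 0 0.08;0 0 0 0.08;0 0 0 0.08"

```text
clock: 20.62
position: [0.6398, 0.0554, 0.1736]
tool_rot: [3.141, 0.0, 0.571]
force: [-4.9, -3.2, 6.1]
grip_width: 0.0351
```

```bash
python3 -c "
from h import *
go(.6396,.0561,.1736,1.711)"
```

```text
at [0.6398 0.0554 0.1736] yaw 0.5705 q7 -1.303 F [-4.9 -3.2  6.1] M [-0.51  1.04 -0.01] -> d [ 0.2 -0.7  0. ] yaw -1.14
```

Call:
move_arm:
  moves: "0 0 0 0.01;0 0 0 0.02;0 0 0 0.03;0 0 0 0.04;0 0 0 0.05;0 0 0 0.06;0 0 0 0.06;0 0 0 0.06;0 0 0 0.06;0 0 0 0.06"

```text
clock: 21.45
position: [0.6398, 0.0554, 0.1736]
tool_rot: [3.141, 0.0, 0.511]
force: [-5.4, -3.3, 6.5]
grip_width: 0.0349
```

```bash
python3 -c "
from h import *
go(.6396,.0561,.1736,1.711)
p=bot.grab_frame('side'); cv2.imwrite('pics/s5.png',cv2.resize(p['frame'][150:290,200:380,::-1],None,fx=4,fy=4,interpolation=cv2.INTER_CUBIC))"
```

```text
at [0.6398 0.0554 0.1736] yaw 0.5109 q7 -1.354 F [-5.4 -3.3  6.5] M [-0.48  1.09  0.19] -> d [ 0.2 -0.6  0. ] yaw -1.2
```

View pics/s5.png

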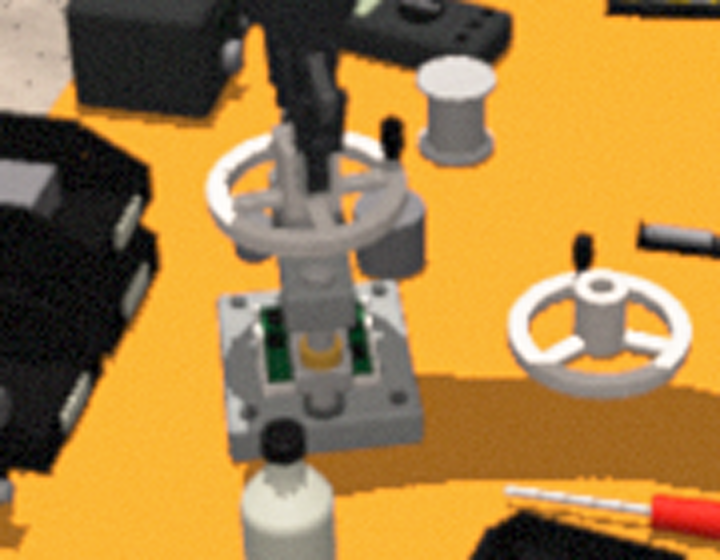

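The picture shows the wheel seated on the spindle at (310,190), still gripped. I see no clear stop torque yet, so I'll keep winding in small steps.

Call:
move_arm:
  moves: "0 0 0 0.01;0 0 0 0.02;0 0 0 0.03;0 0 0 0.04;0 0 0 0.05;0 0 0 0.05;0 0 0 0.05;0 0 0 0.05;0 0 0 0.05;0 0 0 0.05"

```text
clock: 22.33
position: [0.6397, 0.0554, 0.1736]
tool_rot: [3.141, 0.001, 0.462]
force: [-5.4, -2.3, 6.0]
grip_width: 0.035
```

```bash
python3 -c "
from h import *
go(.6396,.0561,.1736,1.711)"
```

```text
at [0.6397 0.0554 0.1736] yaw 0.4625 q7 -1.396 F [-5.4 -2.3  6. ] M [-0.71  1.17  1.61] -> d [ 0.2 -0.6  0. ] yaw -1.249
```

Torque of 1.6 N m means the firm stop is reached, after 1.25 rad including play. I'll relax slightly, release and rise.

Call:
move_arm:
  moves: "0 0 0 -0.01;0 0 0 -0.02;0 0 0 -0.02;0 0 0 -0.02;0 0 0 -0.02;0 0 0 -0.02;0 0 0 -0.02;0 0 0 -0.02;0 0 0 -0.02;0 0 0 -0.02"

```text
clock: 23.17
position: [0.6397, 0.0554, 0.1736]
tool_rot: [3.141, 0.001, 0.481]
force: [-4.6, -2.2, 6.2]
grip_width: 0.0351
```

Call:
move_arm:
  moves: "0 0 0 0;0 0 0 0;0 0 0 0;0 0 0 0;0 0 0 0;0 0 0 0;0 0 0 0;0 0 0 0;0 0 0 0;0 0 0 0"
  grip: 0.8

```text
clock: 24.0
position: [0.6399, 0.0557, 0.1733]
tool_rot: [3.142, -0.0, 0.481]
force: [-0.5, 0.5, 0.4]
grip_width: 0.0682
```

Call:
move_arm:
  moves: "0 0 -4 0;0 0 -12 0;0 0 -25 0;0 0 -42 0;0 0 -60 0;0 0 -75 0;0 0 -85 0;0 0 -90 0;0 0 -90 0;0 0 -90 0"

```text
clock: 24.83
position: [0.6398, 0.0557, 0.2629]
tool_rot: [-3.142, 0.0, 0.481]
force: [0.1, -0.3, -0.3]
grip_width: 0.0684
```

```bash
python3 - <<'E'
from h import *
go(.6396,.0561,.1736,1.711)
p=bot.grab_frame("wrist"); save(p,"w6.png"); W=cloud(p)
D=np.hypot(W[...,0]-.6396,W[...,1]-.0561)
def box(P,c):
    Q=P[:,:2]-c; b=[]
    for a in np.arange(0,1.57,.005):
        r=Q@np.array([[np.cos(a),-np.sin(a)],[np.sin(a),np.cos(a)]]); e=np.percentile(r,[.5,99.5],axis=0)
        b.append((np.prod(e[1]-e[0]),a,(e[1]-e[0]).round(4),(c+e.mean(0)).round(4)))
    return min(b,key=lambda t:t[0])
P=W[(D<.03)&(abs(W[...,2]-.206)<.004)];print("hubtop",len(P),P[:,2].mean(),P[:,2].std(),box(P,np.array([.6396,.0561])))
P=W[(D>.04)&(D<.08)&(abs(W[...,2]-.17)<.005)];print("rim",len(P),np.median(P[:,2]),cv2.minEnclosingCircle(P[:,:2].astype(np.float32)))
P=W[(D<.014)&(abs(W[...,2]-.182)<.004)];print("spindle top",len(P),sum(1 for _ in P))
p=bot.grab_frame("side"); cv2.imwrite('pics/s6.png',cv2.resize(p['frame'][150:340,200:420,::-1],None,fx=3,fy=3,interpolation=cv2.INTER_CUBIC))
W=cloud(p);m=(abs(W[...,0]-.64)<.1)&(abs(W[...,1]-.056)<.1)&(W[...,2]>.04)&(W[...,2]<.13)
print(np.histogram(W[m][:,2],bins=np.arange(.04,.131,.006)))
E
```

```text
at [0.6398 0.0557 0.2629] yaw 0.4808 q7 -1.359 F [ 0.1 -0.3 -0.3] M [ 0.01  0.04 -0.01] -> d [ 0.1 -0.5 89.3] yaw -1.23
hubtop 2155 0.20579086934800553 0.0009416077794631574 (np.float64(0.0012935985071218649), np.float64(0.52), array([0.0362, 0.0357]), array([0.6396, 0.0562]))
rim 9794 0.16986153151149191 ((0.6396729350090027, 0.05619506537914276), 0.06488636136054993)
spindle top 572 572
(array([160,  20,  12,  27,  28,  73,  18,  37,  15,  13,   7,  21,  37,
        37,  38]), array([0.04 , 0.046, 0.052, 0.058, 0.064, 0.07 , 0.076, 0.082, 0.088,
       0.094, 0.1  , 0.106, 0.112, 0.118, 0.124, 0.13 ]))
```

View pics/s6.png

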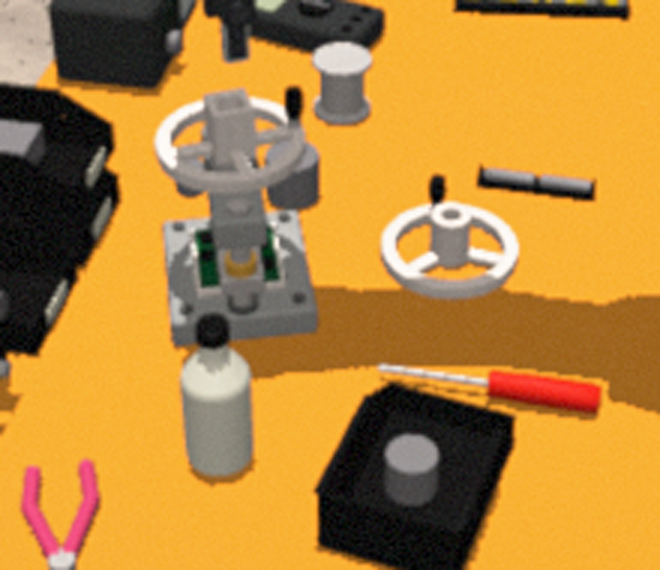

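The picture shows the wheel standing level on the spindle, the cap in the bin at (412,468), and everything else in place. Last check is the spindle square's angle inside the bore.

```bash
python3 - <<'E'
from h import *; from sq import sq
for i in range(3):
    p=bot.grab_frame("wrist"); W=cloud(p)
    D=np.hypot(W[...,0]-.6396,W[...,1]-.0561)
    for lo in (.1755,.1805):
        P=W[(D<.016)&(W[...,2]>lo)&(W[...,2]<.1845)]; print(lo,len(P),sq(P))
    P=W[(D<.03)&(abs(W[...,2]-.206)<.004)];print("hub",sq(P)[1:])
v,u=np.where((D<.024)&(W[...,2]>.17)); c=p["frame"][v.min():v.max(),u.min():u.max(),::-1]
cv2.imwrite("pics/bore.png",cv2.resize(cv2.normalize(c,None,0,255,cv2.NORM_MINMAX),None,fx=6,fy=6,interpolation=cv2.INTER_CUBIC)[:600,:800])
E
```

```text
0.1755 596 (np.float64(0.00030755912538025127), np.float64(0.54), array([0.0143, 0.0216]), array([-0.0043,  0.0001]))
0.1805 439 (np.float64(0.00030537372877801656), np.float64(0.545), array([0.0142, 0.0216]), array([-0.0043,  0.0002]))
hub (np.float64(0.53), array([0.0361, 0.0357]), array([0.0001, 0.    ]))
0.1755 594 (np.float64(0.0003053645222546542), np.float64(0.51), array([0.0141, 0.0217]), array([-0.0044, -0.0001]))
0.1805 440 (np.float64(0.0003087429305783798), np.float64(0.525), array([0.0142, 0.0217]), array([-0.0043,  0.    ]))
hub (np.float64(0.53), array([0.0363, 0.0357]), array([0., 0.]))
0.1755 596 (np.float64(0.00030587417130592906), np.float64(0.525), array([0.0142, 0.0216]), array([-0.0043,  0.0001]))
0.1805 445 (np.float64(0.0003059899048590062), np.float64(0.525), array([0.0142, 0.0216]), array([-0.0043,  0.    ]))
hub (np.float64(0.53), array([0.0363, 0.0358]), array([0., 0.]))
```

View pics/bore.png

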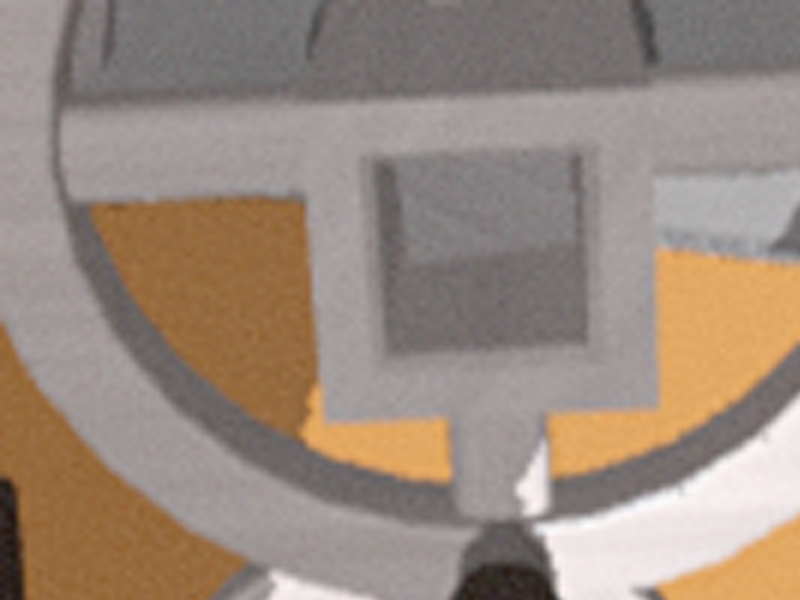

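```bash
python3 -c "
from h import *
print(bot.job_done())"
```

```text
the job is handed in; nothing more can be done
None
```

The press is ready and the job is handed in, at about 25 s on the robot's clock.

- **Cap:** I took the cap off the spindle and put it in the free-standing black bin. The last picture shows it standing upright there.
- **Wheel:** The square-bored wheel is fully home on the shoulder. The hub top is at 205.8 mm (206 expected) and the rim top at 169.9 mm (170 expected). It is centred on the spindle to about 0.2 mm.
- **Winding:** I turned the wheel clockwise until torque rose sharply to 1.6 N m, after about 1.25 rad including play. I then released it and moved the gripper clear, and it touches nothing.
- **Hub angle:** After release the hub sits at 0.53 rad. That agrees with the spindle being at its 1.3 rad stop with 0.08 rad of play, if the flats line up with the press at zero.
- **Other things:** They looked undisturbed in the last side view, but I did not measure them.

**Not confirmed:** I tried to read the spindle's own angle through the bore, but the bore walls cut off the view. That the platen is down rests on the stop torque and the hub angle; I did not measure its height. After I let go, the wheel eased back about 0.05 rad from where the gripper held it.

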